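# Set the proud bench dog below the plane's path

## Task

The board on the small bench is ready for planing, but one of the four wooden dogs that stop it still stands above the board's face, where it would chip the plane iron. With the fingertips press that one dog gently down until its top is a few millimetres below the board's face, about as high as the other three, and no deeper, since it must still stop the board; then withdraw. Lift nothing, do not touch the other dogs, do not shift the board, and leave the folding rule and the plane where they are.

Things in the scene. Friction and masses are not known exactly. Their poses are not given: they have to be found in the camera images.
- small_bench: low wooden bench-top bench, fixed, 240 x 464 mm, top surface 105 mm above the workbench; origin under its centre at workbench height, x across its depth (away from the robot), y along its length, z up. Occupied dog holes at x, y = (75, -110), (75, 30), (30, 105) and (-35, 105) mm: two along the board's far edge, two at its left end; four more holes are empty
- board: loose board to be planed, 110 x 250 x 28 mm, lying flat on the small bench with a gap of 1 to 5 mm to the dogs beside it; origin under its centre, x across, y along its length, z up
- board_face (a point): centre of the board's upper face, 28 mm above the small bench's top
- folding_rule: folded yellow rule, 20 x 226 x 12 mm, lying on the near strip of the small bench; origin under its centre, y along it
- smoothing_plane: wooden smoothing plane, 66 x 248 x 129 mm, standing on the workbench to the right of the small bench; origin under its centre, y along it
- dog_1 (a joint): height of the top of dog_1 above the small bench's top, m: 0 is flush with the bench top, more is standing higher; square wooden bench dog, 34 x 34 mm, that slides straight up and down in its hole; its leaf spring holds it at whatever height it is left (it moves at about 7 N and does not spring back); all four dogs look alike, and which dog stands in which of the four holes differs each time
- dog_1_top (a point): centre of the square top face of dog_1; axes along those of the small bench
- dog_2 (a joint): height of the top of dog_2 above the small bench's top, m: 0 is flush with the bench top, more is standing higher; square wooden bench dog, 34 x 34 mm, that slides straight up and down in its hole; its leaf spring holds it at whatever height it is left (it moves at about 7 N and does not spring back); all four dogs look alike, and which dog stands in which of the four holes differs each time
- dog_2_top (a point): centre of the square top face of dog_2; axes along those of the small bench
- dog_3 (a joint): height of the top of dog_3 above the small bench's top, m: 0 is flush with the bench top, more is standing higher; square wooden bench dog, 34 x 34 mm, that slides straight up and down in its hole; its leaf spring holds it at whatever height it is left (it moves at about 7 N and does not spring back); all four dogs look alike, and which dog stands in which of the four holes differs each time
- dog_3_top (a point): centre of the square top face of dog_3; axes along those of the small bench
- dog_4 (a joint): height of the top of dog_4 above the small bench's top, m: 0 is flush with the bench top, more is standing higher; square wooden bench dog, 34 x 34 mm, that slides straight up and down in its hole; its leaf spring holds it at whatever height it is left (it moves at about 7 N and does not spring back); all four dogs look alike, and which dog stands in which of the four holes differs each time
- dog_4_top (a point): centre of the square top face of dog_4; axes along those of the small bench
Mind the look-alikes: they are no part of the job. What is shaped like the part that bears dog_2 but turquoise is not meant.

How it is judged:
By the outcome, as a careful person would: the job done as asked, in the order asked, and still so for the second after the job is handed in, with the robot touching nothing.
It also fails if it takes over 32 s, if anything falls off the work surface, if the arm or the gripper's body presses on something with over 40 N, if the wrist force passes 120 N, or if a joint passes its speed limit or range.

## Robot

A 6-joint arm with a two-finger parallel gripper is mounted at the origin on a cart in front of the work surface, level with it; the furniture and walls round the work are solid. World frame = base frame: x ahead of the robot, y to its left, z up, the work surface at z = 0. Lengths are in m, angles in rad, forces in N, time in s.
With the tool pointing down it reaches from about 0.35 to 1 m from the base axis. Payload 7.1 kg.
Tool frame: the origin (TCP) lies at the very end of the fingers, on their centre line; the grasp point (between the pads) lies 19 mm behind it; z points along the fingers, y is the line along which they close (so a half turn about z gives the same grasp; the last joint's range is limited). The gripper opens to 85 mm and grips with 20 to 120 N. Pads are 22 mm wide; open, the fingers measure 114 mm over their backs; the gripper's body (76 mm by 85 mm) begins 54 mm behind the grasp point. The pads swing forward as they close: fully open they stand 13 mm farther back than shut.
Start: joints at [1.227, 0.423, 1.63, -0, 1.089, -0.019], TCP at [0.199, 0.592, 0.231] pointing down, gripper open.
Joint ranges: [-3, 3], [-0.9, 2.11], [0.09, 2.58], [-1.31, 4.45], [0.11, 2.69], [-2.54, 2.54]. Speed limits (rad/s): [2.39, 2.39, 3.01, 3.14, 3.14, 3.14].

## Interface

Orientations are given as [roll, pitch, yaw] about the fixed x, y, z axes, in that order (R = Rz(yaw) Ry(pitch) Rx(roll)).
In Python, from station import status, snapshot, env gives the robot as it stands. The module is installed in compiled form; this text tells all that it offers.
- The arm moves only by the tool arm_command, never from a script. Its arguments are lists of equal length, an entry for each row: "slide": the shift along the tool's x, y, z in m, a list of three; "rotation": the turn, a rotation vector about the tool's x, y, z in degrees, a list of three; "hand": the opening, from 0 (shut) to 1 (fully open). A call has 1 to 20 rows; each row shifts and turns the commanded pose from where the row before left it, along the tool's axes as they then stand; what a row does not reach is not made up. A row lasts 1/12 s, in which the tool goes at most 41.7 mm and 7.16 degrees, less where a joint would pass 70% of its speed; a pose out of reach is approached as far as the arm can. A call with a gripper value outside its range is refused whole. The fingers move at their own pace and stop on an object; "newtons" is the grip in N (left out, the last holds). Time passes only in rows, so rows that do not move let the fingers close. It gives the time, the measured TCP pose, the force, the opening and the grip force at its end, in the units of the state.
- status.get_obs(): the state, without advancing time (a new reading comes with each control period).
- snapshot(name): name is "side" or "top"; returns a dict with "color" (480x640x3 uint8, blue, green, red), "K" (3x3 intrinsics, pixels), "dist" ([k1, k2, p1, p2, k3] as OpenCV has them; the pictures are not rectified), "rvec" (rotation vector, rad) and "tvec" (3), from world to camera coordinates, as OpenCV has them. Camera axes: x right, y down, z forward; pixel columns grow to the right and rows downward; lengths in m; the calibration is good to about 2 mm. A picture is of the moment at which its call begins. There is no depth.
- env.close_job(): hands the job in; it is judged then, once.
The state is a dict: "t": time; "q": joint angles; "joint_vel": joint speeds; "joint_efforts": joint torques, N m; "ee_pos": TCP position; "tool_rot": TCP orientation; "force": force on the tool from outside, world axes, zero at the start; "moment": the same for the moment, N m; "grip_width": finger opening in m; "grip_force": force on a finger pad.
Only numpy, scipy, OpenCV 4.12 (cv2) and the standard library are available. Lean on these libraries where they do the work, as an engineer would, in place of code of your own. Each camera call takes 0.05 s, during which the arm holds its last target. There are 200 camera calls.

## Working session

There is one attempt and no reset: what is moved stays moved. The work goes in short steps, Python scripts to look and compute and a tool call to move; the robot and the scene stay as the last step left them, time stands still between calls to the robot, and variables do not carry over. Pictures are saved under pics/ and viewed, at most 10 in all, crops included, and the job is handed in when it is done.

Besides the shell and the picture viewer there is one more tool, called after ">>>" by a JSON object that holds its "fn" and its "kwargs". arm_command: Moves the arm, as the interface text tells. Its arguments: {"type":"object","properties":{"slide":{"type":"array","items":{"type":"array","items":{"type":"number"}}},"rotation":{"type":"array","items":{"type":"array","items":{"type":"number"}}},"hand":{"type":"array","items":{"type":"number"}},"newtons":{"type":"number"}},"required":["slide","rotation","hand"]}

```bash
mkdir -p pics; python3 - <<'E'
from station import status, snapshot
import cv2,pickle
for n in("side","top"):
    s=snapshot(n);cv2.imwrite(f"pics/{n}0.png",s["color"]);pickle.dump(s,open(f"{n}0.pkl","wb"))
    R=cv2.Rodrigues(s["rvec"])[0];print(n,(-R.T@s["tvec"].ravel()).round(3),s["K"][0][0])
o=status.get_obs();print(o)
E
```

```text
side [ 0.104 -1.062  0.966] 607.6587390763309
top [ 0.5   -0.086  1.043] 500.9549720445289
{'t': 0.1, 'q': array([ 1.22698045e+00,  4.23796305e-01,  1.63058748e+00, -4.38768558e-05,
        1.08857880e+00, -1.89621908e-02]), 'joint_vel': array([-0.00051781, -0.00274524, -0.00222457, -0.00206403,  0.00011751,
        0.00050263]), 'joint_efforts': array([-2.33671117e-04, -5.58425009e+01, -2.82445264e+01,  2.73619531e-05,
        2.92983510e-03,  1.87270291e-05]), 'ee_pos': array([0.19928533, 0.59187515, 0.23061376]), 'tool_rot': array([-3.14022222e+00,  1.28631581e-05,  2.81675936e+00]), 'force': array([ 0.94644598,  0.56228602, -0.1453041 ]), 'moment': array([-0.02168706,  0.01645264,  0.01036307]), 'grip_force': 0.0, 'grip_width': 0.0854917046672461}
```

View pics/side0.png

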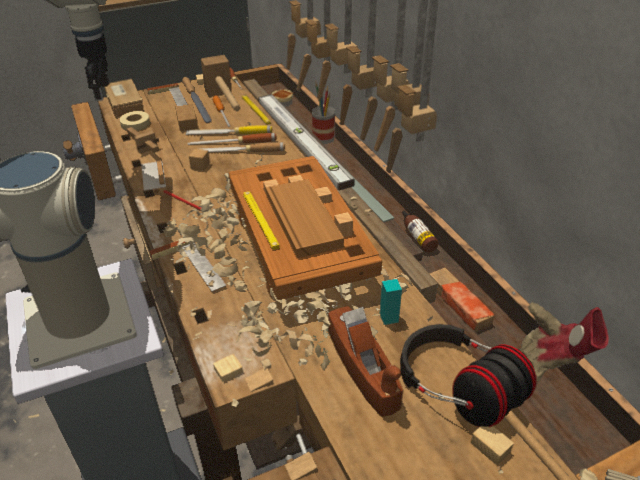

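View pics/top0.png

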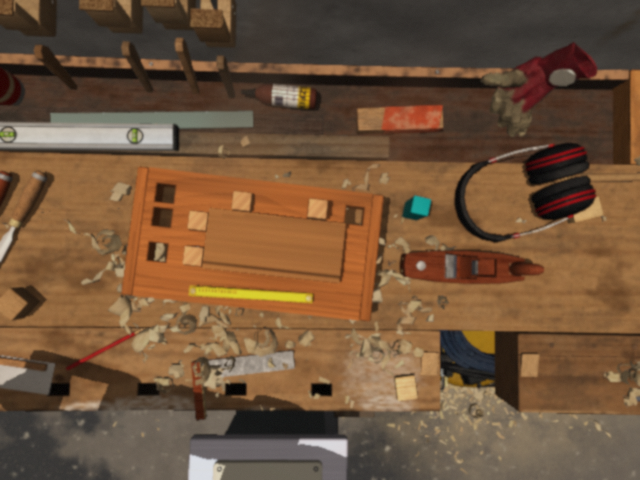

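The side view shows the bench with its four dogs around (268-345, 180-230). In the top view the dogs are at (198,220), (193,256), (242,202) and (318,209). I'll enlarge both.

```bash
python3 - <<'E'
import cv2
a=cv2.imread("pics/side0.png")[150:300,220:390];cv2.imwrite("pics/sidec.png",cv2.resize(a,None,fx=4,fy=4,interpolation=2)[:600])
a=cv2.imread("pics/top0.png")[160:325,115:395];cv2.imwrite("pics/topc.png",cv2.resize(a,None,fx=2.8,fy=2.8,interpolation=2))
E
```

```text
(no output)
```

View pics/sidec.png

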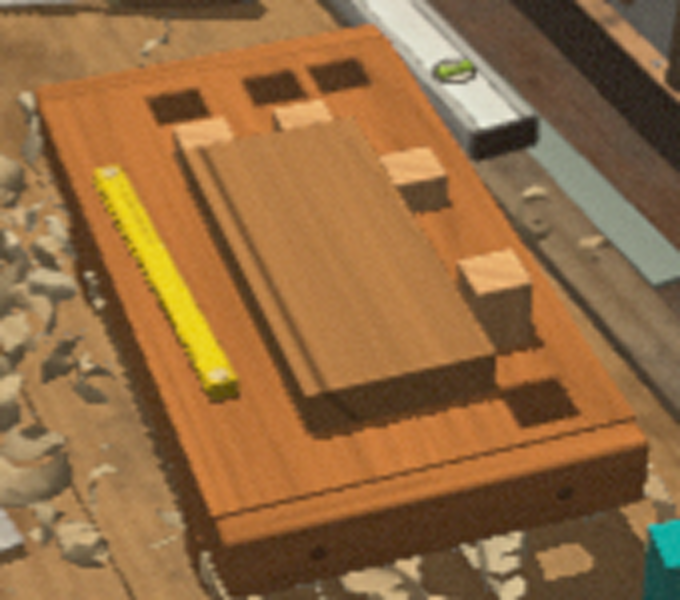

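View pics/topc.png

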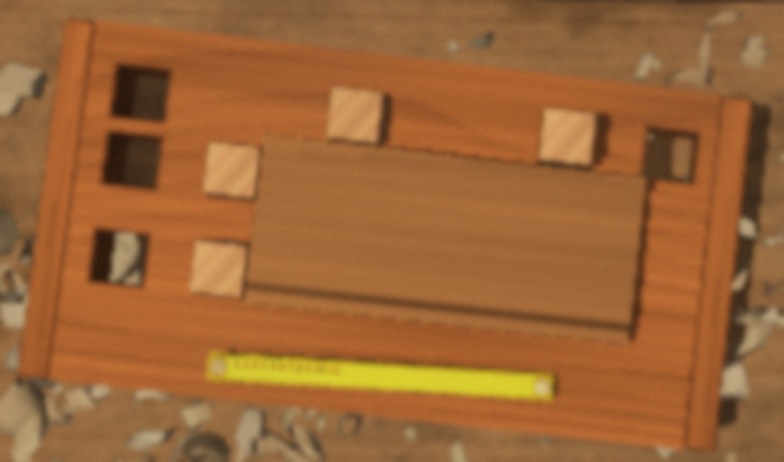

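```bash
cat >m.py <<'E'
import cv2,pickle,numpy as np
from scipy.optimize import least_squares
S={n:pickle.load(open(n+"0.pkl","rb")) for n in("side","top")}
def proj(n,P):
    s=S[n];return cv2.projectPoints(np.array(P,float).reshape(-1,1,3),s["rvec"],s["tvec"],s["K"],s["dist"])[0][:,0]
side=lambda p:np.array(p,float)/4+[220,150]-.375
top=lambda p:np.array(p,float)/2.8+[115,160]-.32
def W(p,xy,z):
    c,s=np.cos(p[2]),np.sin(p[2]);xy=np.atleast_2d(xy)
    return np.c_[p[0]+c*xy[:,0]-s*xy[:,1],p[1]+s*xy[:,0]+c*xy[:,1],np.full(len(xy),z)]
E
python3 - <<'E'
from m import *
C=np.array([[.12,.232],[-.12,.232],[-.12,-.232],[.12,-.232]])
tc=top([[68,20],[22,378],[715,448],[750,100]])
sc=side([[380,28],[38,92]])
D=np.array([[75,-110],[75,30],[30,105],[-35,105]])/1e3
T=top([[569,136],[356,115],[231,170],[218,268]])
Sd=side([[494,274],[414,167],[303,115],[204,134]])
def f(p):
    r=[(proj("top",W(p,C,.105))-tc).ravel()*.5,(proj("side",W(p,C[:2],.105))-sc).ravel()*.5]
    for i in range(4):
        w=W(p,D[i],.105+p[3+i]);r+=[(proj("top",w)-T[i]).ravel(),(proj("side",w)-Sd[i]).ravel()*(1 if i!=2 else .5)]
    return np.concatenate(r)
r=least_squares(f,[.5,0,-.1,.025,.025,.025,.025],x_scale=.01);print(r.x.round(4));print(f(r.x).round(1))
for i in range(4):print(W(r.x,D[i],.105+r.x[3+i]).round(4))
B=top([[265,135],[648,180],[632,328],[248,288]]);SB=side([[350,120],[495,355],[305,395]])
bc=np.array([[.055,.125],[.055,-.125],[-.055,-.125],[-.055,.125]])
g=lambda q:np.concatenate([(proj("top",W(q,bc,.105+q[3]))-B).ravel(),(proj("side",W(q,bc[:3],.105+q[3]))-SB).ravel()])
q=least_squares(g,[.5,0,-.1,.028],x_scale=.01).x;print(q.round(4),g(q).round(1))
print([S[n]["tvec"] for n in S])
E
```

```text
[ 0.539   0.0248 -0.0953  0.037   0.0191  0.0215  0.0216]
[-1.  -0.6 -1.3  0.1  0.5  0.9  1.  -0.5 -0.3 -1.2 -0.8 -1.  -0.   0.2
  0.7 -0.  -0.   0.1 -0.  -0.   0.2  0.   0.4 -0.2  0.4  0.6  0.6 -0.2]
[[ 0.6031 -0.0918  0.142 ]]
[[0.6165 0.0475 0.1241]]
[[0.5788 0.1265 0.1265]]
[[0.5141 0.1327 0.1266]]
[ 0.5387 -0.014  -0.0964  0.0229] [ 0.1 -1.9 -0.2 -2.4 -1.1  4.5 -1.3  3.6  2.3 -0.4  2.   0.3  1.6  1.2]
[array([-0.52688897,  0.18650718,  1.32621161]), array([-0.12297772,  0.54531863,  1.01660341])]
```

>>> {"fn": "arm_command", "kwargs": {"slide": [[0,0,-0.02],[0,0,-0.02],[-0.018,-0.025,0],[-0.018,-0.025,0],[-0.018,-0.025,0],[-0.018,-0.025,0],[-0.018,-0.025,0],[-0.018,-0.025,0],[-0.018,-0.025,0],[-0.018,-0.025,0],[-0.018,-0.025,0],[-0.018,-0.025,0],[-0.018,-0.025,0],[-0.018,-0.025,0],[-0.018,-0.025,0],[-0.018,-0.025,0],[-0.018,-0.025,0],[-0.018,-0.025,0],[-0.018,-0.025,0],[0,0,0]], "rotation": [[0,0,-6.6],[0,0,-6.5],[0,0,0],[0,0,0],[0,0,0],[0,0,0],[0,0,0],[0,0,0],[0,0,0],[0,0,0],[0,0,0],[0,0,0],[0,0,0],[0,0,0],[0,0,0],[0,0,0],[0,0,0],[0,0,0],[0,0,0],[0,0,0]], "hand": [0,0,0,0,0,0,0,0,0,0,0,0,0,0,0,0,0,0,0,0]}}

```text
t: 1.77
ee_pos: [0.4652, 0.1364, 0.2712]
tool_rot: [-3.14, 0.001, 3.042]
force: [-0.5, 0.3, 0.2]
grip_width: 0.0002
grip_force: 0.0
```

>>> {"fn": "arm_command", "kwargs": {"slide": [[-0.0134,-0.0178,0],[-0.0134,-0.0178,0],[-0.0134,-0.0178,0],[-0.0134,-0.0178,0],[-0.0134,-0.0178,0],[-0.0134,-0.0178,0],[-0.0134,-0.0178,0],[-0.0134,-0.0178,0],[-0.0134,-0.0178,0],[-0.0134,-0.0178,0],[-0.0134,-0.0178,0],[-0.0134,-0.0178,0],[0,0,0.03],[0,0,0.03],[0,0,0.03],[0,0,0.02],[0,0,0],[0,0,0]], "rotation": [[0,0,0],[0,0,0],[0,0,0],[0,0,0],[0,0,0],[0,0,0],[0,0,0],[0,0,0],[0,0,0],[0,0,0],[0,0,0],[0,0,0],[0,0,0],[0,0,0],[0,0,0],[0,0,0],[0,0,0],[0,0,0]], "hand": [0,0,0,0,0,0,0,0,0,0,0,0,0,0,0,0,0,0]}}

```text
t: 3.27
ee_pos: [0.6019, -0.0877, 0.1603]
tool_rot: [3.141, -0.003, 3.046]
force: [-0.2, 0.0, -0.2]
grip_width: 0.0002
grip_force: 0.0
```

```bash
python3 - <<'E'
from station import snapshot
import cv2,numpy as np
a=cv2.resize(snapshot("side")["color"][170:270,280:380],None,fx=4,fy=4,interpolation=2)
b=cv2.resize(snapshot("top")["color"][160:260,270:370],None,fx=4,fy=4,interpolation=2)
cv2.imwrite("pics/pre.png",np.hstack([a,b]))
from m import proj
print(proj("side",[[.605,-.092,.161]]),proj("top",[[.605,-.092,.161]]))
E
```

```text
[[344.7572571  211.11064153]] [[318.05416241 206.17618871]]
```

View pics/pre.png

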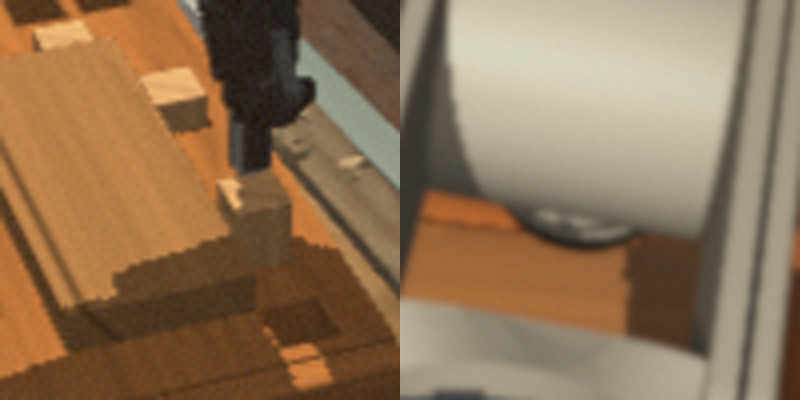

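The side crop shows the closed tip at (250,170), hanging just above the tall dog at (255,190). The top view is blocked by the arm. Next I make a small shift, then descend slowly.

>>> {"fn": "arm_command", "kwargs": {"slide": [[-0.0035,-0.004,0],[0,0,0],[0,0,0.005],[0,0,0.005],[0,0,0.002],[0,0,0.002],[0,0,0],[0,0,0]], "rotation": [[0,0,0],[0,0,0],[0,0,0],[0,0,0],[0,0,0],[0,0,0],[0,0,0],[0,0,0]], "hand": [0,0,0,0,0,0,0,0]}}

```text
t: 4.03
ee_pos: [0.6057, -0.0924, 0.1471]
tool_rot: [3.142, -0.0, 3.045]
force: [-0.0, -0.8, 0.2]
grip_width: -0.0001
grip_force: 0.0
```

>>> {"fn": "arm_command", "kwargs": {"slide": [[0,0,0.001],[0,0,0.001],[0,0,0.001],[0,0,0.001],[0,0,0]], "rotation": [[0,0,0],[0,0,0],[0,0,0],[0,0,0],[0,0,0]], "hand": [0,0,0,0,0]}}

```text
t: 4.45
ee_pos: [0.606, -0.0925, 0.1439]
tool_rot: [-3.142, 0.001, 3.045]
force: [0.4, 0.7, 3.7]
grip_width: 0.0003
grip_force: 2.0
```

>>> {"fn": "arm_command", "kwargs": {"slide": [[0,0,0.001],[0,0,0.001],[0,0,0.001],[0,0,0.001],[0,0,0.001],[0,0,0.001],[0,0,0.001],[0,0,0.001],[0,0,0.001],[0,0,0.001],[0,0,0],[0,0,0]], "rotation": [[0,0,0],[0,0,0],[0,0,0],[0,0,0],[0,0,0],[0,0,0],[0,0,0],[0,0,0],[0,0,0],[0,0,0],[0,0,0],[0,0,0]], "hand": [0,0,0,0,0,0,0,0,0,0,0,0]}}

```text
t: 5.45
ee_pos: [0.606, -0.0925, 0.1339]
tool_rot: [-3.142, 0.001, 3.045]
force: [-3.0, -0.2, 5.5]
grip_width: 0.0003
grip_force: 2.7
```

>>> {"fn": "arm_command", "kwargs": {"slide": [[0,0,0.001],[0,0,0.001],[0,0,0.001],[0,0,0.001],[0,0,0.001],[0,0,0],[0,0,0]], "rotation": [[0,0,0],[0,0,0],[0,0,0],[0,0,0],[0,0,0],[0,0,0],[0,0,0]], "hand": [0,0,0,0,0,0,0]}}

```text
t: 6.03
ee_pos: [0.606, -0.0925, 0.1288]
tool_rot: [-3.142, 0.001, 3.045]
force: [-1.5, 1.1, 5.1]
grip_width: -0.0007
grip_force: 2.7
```

>>> {"fn": "arm_command", "kwargs": {"slide": [[0,0,-0.005],[0,0,-0.02],[0,0,-0.03],[0,0,-0.03],[0,0.03,-0.03],[0.01,0.03,0],[0.01,0.03,0],[0.01,0.03,0],[0.01,0.03,0],[0.01,0.03,0],[0.01,0.03,0],[0.01,0.03,0],[0.01,0.03,0],[0.01,0.03,0],[0.01,0.03,0],[0.01,0.03,0],[0,0,0],[0,0,0]], "rotation": [[0,0,0],[0,0,0],[0,0,0],[0,0,0],[0,0,0],[0,0,0],[0,0,0],[0,0,0],[0,0,0],[0,0,0],[0,0,0],[0,0,0],[0,0,0],[0,0,0],[0,0,0],[0,0,0],[0,0,0],[0,0,0]], "hand": [0,0,0,0,0,0,0,0,0,0,0,0,0,0,0,0,0,0]}}

```text
t: 7.53
ee_pos: [0.5303, 0.2772, 0.2427]
tool_rot: [-3.141, -0.0, 3.048]
force: [-0.6, 0.1, 0.3]
grip_width: -0.0002
grip_force: 0.0
```

```bash
python3 - <<'E'
from station import snapshot
import cv2,numpy as np
a=cv2.resize(snapshot("side")["color"][150:300,220:390],None,fx=4,fy=4,interpolation=2)
cv2.imwrite("pics/post.png",a)
cv2.imwrite("pics/postt.png",cv2.resize(snapshot("top")["color"][160:325,115:395],None,fx=2.8,fy=2.8,interpolation=2))
E
```

```text
(no output)
```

View pics/post.png

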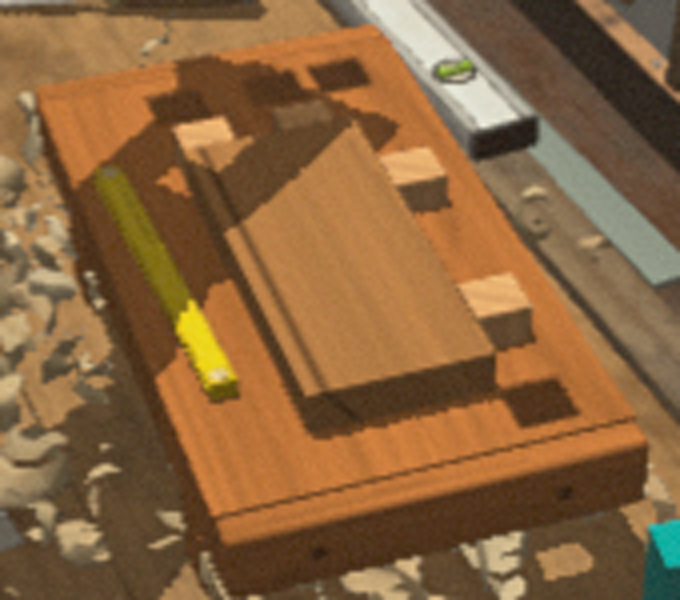

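View pics/postt.png

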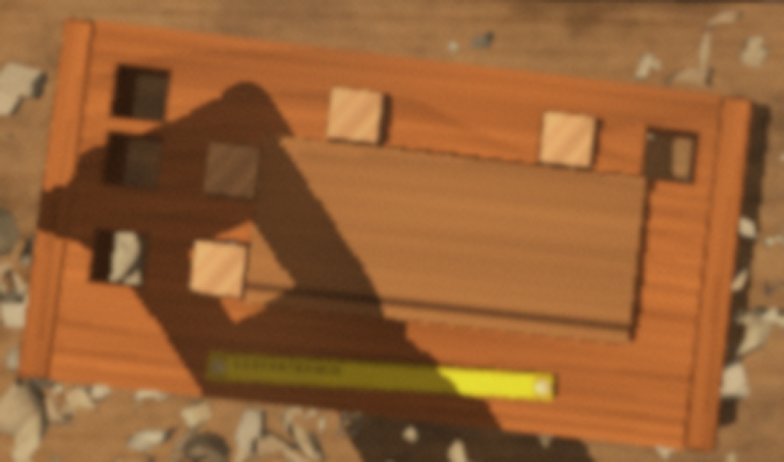

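The side view shows the pressed dog's top at (497,296), now as proud as its neighbour at (414,167), about 23 mm above the bench and 4–5 mm below the board's face. In both views the board and rule are unmoved. I'm handing in.

```bash
python3 -c "
from station import env
print(env.close_job())"
```

```text
the job is handed in; nothing more can be done
None
```

I pressed the proud dog (far edge, right-hand hole) down about 15 mm, so its top is now about 4 mm below the board's face and level with the other three; the arm is clear, the board and rule look unmoved, the plane was never approached, and the job is handed in.

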